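Free the jammed cage bolt and hold the gate ajar

TASK

The bolt on the hardener cage has sagged in its worn staples, and its stop collar hangs behind the bent-up lip of the keeper. Lift the bolt by its handle over the lip as you draw it, rather than forcing it against the keeper, and draw it fully back; then swing the gate ajar by about a hand's width (some 10 cm at its free edge) and finish still holding it there, since its spring hinge would shut it again. Do not disturb the two tins in the cage or the tape roll and sanding block on the bench.

Things in the scene. Friction and masses are not known exactly. Their poses are not given: they have to be found in the camera images.
- cage: Blue bench-top lock-up cage of square tube and wire mesh, 260 (x) x 400 (y) x 226 mm high, fixed to the bench, placed and turned differently each time. Origin: centre of its underside, on the bench. Its -x side is the front with the gate, hinged on the left (+y) seen from the robot; bolt and keeper are at the upper right. Nothing on it rises above 226.5 mm.
- gate_panel: The gate: framed mesh panel 304 mm wide and 196 mm high (26 to 222 mm above the bench), 20 mm thick, with a lock plate in its upper right corner that carries the bolt. Origin: on the hinge line at bench height; axes as the cage's when shut, turning with the gate. It carries the bolt.
- gate (a joint): Gate angle in rad: 0 shut, grows as it swings out towards the robot, up to 1.3. A spring hinge pulls it shut with 0.64 N m at 0 and 0.4 N m more per rad (some 4 N at the bolt handle). The free edge is 307 mm from the hinge line, so 0.33 rad is 100 mm ajar. The shot bolt lets it rattle 0.04 rad at most.
- gate_hinge (a point): Point on the gate's vertical hinge line, at the height of the sagging bolt; the gate turns about the vertical through it.
- gate_edge (a point): Top front corner of the gate's free edge, 222 mm above the bench.
- bolt (a joint): How far the bolt is drawn, m: 0 shot home (starts 0 to 0.004), 0.050 fully drawn (a stop). It grows as the bolt slides along its length towards the hinge (+y of the gate); friction about 1.5 N, no spring. With the bolt hanging low the collar strikes the lip at 0.008; collar and lip are past one another at 0.020; the bolt's end is clear of the keeper at 0.037.
- bolt_lift (a joint): How far the bolt is lifted in its staples, m: 0 hanging low (its own weight, about 0.3 kg, pulls it down), 0.014 at the top of the staples. At least 0.006 is needed for the collar to pass over the lip; all the way up to 0.014 is free.
- bolt_grip (a point): Where to take the handle, on the axis of its round level stem of 12 mm diameter: bare for 18 mm either way, then a red end button (21 mm diameter, 9 mm long). 48 mm in front of the lock plate, 20 mm in front of the staples, 195 mm above the bench (bolt hanging), free from above. Axes as the gate's: -x out along the stem, y along the bolt towards the hinge, z up. Moves with bolt and gate.
- bolt_nose (a point): End of the bolt on its axis. The bolt is a round steel bar of 12 mm diameter; a dark stop collar of 24 mm diameter and 8 mm length sits 7 to 15 mm from this end, behind the keeper when shot.
- keeper: Strap-steel keeper on the cage's fixed post, right of the gate: a loop 14 mm wide of 4 mm strap through which the bolt passes, inside 36 mm deep (x) and 34 mm high over the lip, standing out 40 mm from the post. The edge of its floor away from the gate is bent up into a lip. Origin and axes as cage.
- keeper_lip (a point): Middle of the top of the bent-up lip, 188.5 mm above the bench.
- tin_a: Yellow hardener tin, 68 mm diameter, 110 mm high with its black cap, standing loose on the cage floor. Origin: centre of its underside.
- tin_b: White hardener tin with a red cap, same size, standing loose on the cage floor. Origin: centre of its underside.
- tape: Roll of pale yellow masking tape (open ring, 73 mm hole) lying on the bench left of the cage, 110 mm diameter, 24 mm high. Origin: centre of its underside.
- sander: Orange sanding block with a black rubber sole, 125 x 62 x 40 mm, on the bench right of the cage. Origin: centre of its underside.
Mind the look-alikes: they are no part of the job. What is meant by the tape is not red, and is the larger of those in its own colour.

How it is judged:
On the way, in this order (a step that is already met when the one before it is completed fails the run):
1. the bolt is lifted (over 5 mm) while its collar is still behind the lip, gate shut (value of joint bolt_lift above 0.005 m and value of joint bolt below 0.018 m and value of joint gate below 0.06 rad), for 0.1 s.
2. the bolt is fully drawn (within 7 mm of its stop) (value of joint bolt above 0.043 m), for 0.1 s.
3. the gate is ajar (value of joint gate above 0.2 rad), for 0.2 s.
At the end, for the whole second after the job is handed in: The fingers hold the gate (by the bolt handle or elsewhere, over 1 N) at rest at 0.24 to 0.50 rad, that is 7 to 15 cm ajar at its free edge, the bolt still drawn (over 40 of 50 mm), and no tin, tape roll or sanding block propping it (value of joint gate between 0.24 and 0.5 rad and velocity of joint gate between -0.05 and 0.05 rad/s and value of joint bolt above 0.04 m and contact force between the fingers and gate_panel above 1 N and contact force between each of tin_a, tin_b, tape, sander and gate_panel below 0.1 N); the arm keeps its last pose, push and grip.
It fails at once if the bolt is forced against the keeper (over 60 N) (contact force between gate_panel and keeper above 60 N).
It fails at once if a tin in the cage is disturbed (moved over 2 cm) (distance of any of tin_a, tin_b from where it was at the start of the episode above 0.02 m).
It fails at once if the tape roll or sanding block is disturbed (moved over 2 cm) (distance of any of tape, sander from where it was at the start of the episode above 0.02 m).
It also fails if it takes over 38 s, if anything falls off the work surface, if the arm or the gripper's body presses on something with over 40 N, if the wrist force passes 120 N, or if a joint passes its speed limit or range.

ROBOT

A 6-joint arm with a two-finger parallel gripper is mounted at the origin on the work surface. World frame = base frame: x ahead of the robot, y to its left, z up, the work surface at z = 0. Lengths are in m, angles in rad, forces in N, time in s.
With the tool pointing down it reaches from about 0.35 to 0.975 m from the base axis. Payload 4.9 kg.
Tool frame: the origin (TCP) lies between the finger pads; the fingertips stand 25 mm ahead of it and the grasp point (between the pads) lies 6 mm ahead of it (ctrl.tip_reach is the distance from the TCP to the fingertips, in m); z points along the fingers, y is the direction in which the jaws open and shut (so a half turn about z gives the same grasp; the last joint's range is limited). The gripper opens to 85 mm and grips with 20 to 120 N. Pads are 22 mm wide; open, the fingers measure 114 mm over their backs; the gripper's body (76 mm by 85 mm) begins 54 mm behind the grasp point. The pads swing forward as they close: fully open they stand 13 mm farther back than shut.
Start: joints at [0.994, 0.053, 1.613, -0, 1.476, -0.119], TCP at [0.276, 0.561, 0.256] pointing down, gripper open.
Joint ranges: [-3.01, 3.01], [-1.01, 2.22], [0.06, 2.58], [-1.02, 4.17], [0.09, 2.62], [-3.14, 3.14]. Speed limits (rad/s): [2.57, 2.57, 3.14, 3.14, 3.14, 3.14].

INTERFACE

Orientations are given as a rotation vector (axis times angle).
In Python, from station import get_obs, get_image, camera_params, order, ctrl gives the robot as it stands.
- The arm moves only by the tool move_arm, never from a script. Its argument "deltas" is one flat list of numbers, 5 for each row, row after row: the opening, from -1 (shut) to 1 (fully open), so that 0 is half open, then the shift along the tool's x, y, z in m, then the turn about the tool's z in degrees. In form: [fingers, tx, ty, tz, turn, fingers, tx, ty, tz, turn, ...]. A call has 1 to 10 rows; each row is the pose to reach, as a shift and turn from the pose measured when the call began, along the tool's axes at that moment; what a row does not reach only later rows make up. A row lasts 1/10 s, in which the tool goes at most 50 mm and 8.59 degrees, less where a joint would pass 70% of its speed; a pose out of reach is approached as far as the arm can. A call with a gripper value outside its range is refused whole. The fingers move at their own pace and stop on an object; "force" is the grip in N (left out, the last holds). Time passes only in rows, so rows that repeat a pose let the fingers close. It gives the time, the measured TCP pose, the force and the opening at its end, in the units of the state.
- get_obs(): the state, without advancing time (a new reading comes with each control period).
- get_image(name): name is "scene" or "top" or "wrist"; returns the picture (480x640x3 uint8, red, green, blue); there is no depth.
- camera_params(name): a dict with "camera_matrix" (3x3 intrinsics, pixels), "extrinsics" (4x4, takes a point from camera to world coordinates); the wrist camera has in their place "tool_from_camera" (4x4, takes a point from camera to tool coordinates, whose origin is the TCP and whose axes are the flange's). Camera axes: x right, y up, looking along -z (the intrinsics and any distortion apply to the point x, -y, -z); pixel columns grow to the right and rows downward; lengths in m; the calibration is good to about 2 mm. A picture is of the moment at which its call begins: read the wrist's pose just before it. camera_params takes no time and is no camera call.
- order.finish_job(): hands the job in, once; it reports no verdict.
The state is a dict: "t": time; "q": joint angles; "dq": joint speeds; "effort": joint torques, N m; "tool_pos": TCP position; "tool_rot": TCP orientation; "contact_force": force on the tool from outside, world axes, zero at the start; "wrist_torque": the same for the moment, N m; "opening": finger opening in m.
Only numpy, scipy, OpenCV 4.12 (cv2) and the standard library are available. Lean on these libraries where they do the work, as an engineer would, in place of code of your own. Each camera call takes 0.05 s, during which the arm holds its last target. There are 200 camera calls.

## Working session

There is one attempt and no reset: what is moved stays moved. The work goes in short steps, Python scripts to look and compute and a tool call to move; the robot and the scene stay as the last step left them, time stands still between calls to the robot, and variables do not carry over. Pictures are saved under pics/ and viewed, about 8 in all and at most 12, crops included, and the job is handed in when it is done.

Besides the shell and the picture viewer there is one more tool, called by a JSON object that holds its "op" and its "data". move_arm: Moves the arm, as the interface text tells. Its arguments: {"type":"object","properties":{"deltas":{"type":"array"},"force":{"type":"number"}},"required":["deltas"]}

```bash
ls; mkdir -p pics; cat > h.py <<'E'
import numpy as np, cv2
from scipy.spatial.transform import Rotation as R
from station import get_obs,get_image,camera_params,order,ctrl
def cam(name,o=None):
    p=camera_params(name);K=np.array(p["camera_matrix"])
    if "extrinsics" in p: E=np.array(p["extrinsics"])
    else:
        T=np.eye(4);T[:3,:3]=R.from_rotvec(o["tool_rot"]).as_matrix();T[:3,3]=o["tool_pos"]
        E=T@np.array(p["tool_from_camera"])
    return K,E
def ray(K,E,u,v):
    d=np.linalg.inv(K)@[u,v,1];d=E[:3,:3]@(d*[1,-1,-1]);return E[:3,3],d/np.linalg.norm(d)
def onz(K,E,u,v,z):
    c,d=ray(K,E,u,v);return c+d*(z-c[2])/d[2]
def proj(K,E,P):
    q=E[:3,:3].T@(np.array(P)-E[:3,3]);q=K@(q*[1,-1,-1]);return q[:2]/q[2]
def tri(rs):
    A=sum(np.eye(3)-np.outer(d,d) for c,d in rs);b=sum((np.eye(3)-np.outer(d,d))@c for c,d in rs);return np.linalg.solve(A,b)
E
python3 - <<'E'
from h import *
o=get_obs();print(o)
for n in("scene","top"):
    im=get_image(n);cv2.imwrite(f"pics/{n}.png",im[:,:,::-1]);K,E=cam(n);print(n,K.round(1).tolist(),E.round(3).tolist())
print(camera_params("wrist"))
E
```

```text
pics
{'t': 0.0, 'q': array([ 9.93986018e-01,  5.33287054e-02,  1.61429868e+00, -9.30327879e-06,
        1.47601923e+00, -1.18987211e-01]), 'dq': array([-1.32782106e-03, -6.76160971e-04, -8.09650220e-04,  5.10804577e-04,
        6.20938392e-05,  1.02615436e-03]), 'effort': array([ 1.58744613e-03, -3.93675399e+01, -3.70179427e+01,  3.54300056e-06,
        6.82583079e-03,  7.29922277e-06]), 'tool_pos': array([0.27592409, 0.56014899, 0.25507764]), 'tool_rot': array([-7.12724049e-01, -3.05896633e+00,  3.03736144e-03]), 'contact_force': array([-0.81885972, -0.0281306 , -0.33868863]), 'wrist_torque': array([-0.0166883 , -0.04957868, -0.03026192]), 'opening': 0.08550268583528339}
scene [[440.7, 0.0, 326.1], [0.0, 440.7, 244.8], [0.0, 0.0, 1.0]] [[0.419, 0.865, -0.277, 0.314], [-0.908, 0.398, -0.131, -0.094], [-0.003, 0.307, 0.952, 1.089], [0.0, 0.0, 0.0, 1.0]]
top [[539.1, 0.0, 308.2], [0.0, 539.1, 244.8], [0.0, 0.0, 1.0]] [[0.007, 0.999, -0.045, 0.514], [-1.0, 0.006, -0.018, 0.018], [-0.018, 0.045, 0.999, 1.557], [0.0, 0.0, 0.0, 1.0]]
{'camera_matrix': array([[332.98984642,   0.        , 321.13541252],
       [  0.        , 332.98984642, 235.97254456],
       [  0.        ,   0.        ,   1.        ]]), 'tool_from_camera': array([[ 3.00113443e-04,  9.48117933e-01,  3.17918693e-01,
         8.31087800e-02],
       [ 9.99999955e-01, -2.90068434e-04, -7.89332172e-05,
         1.51338592e-03],
       [ 1.73801788e-05,  3.17918703e-01, -9.48117977e-01,
        -1.17113063e-01],
       [ 0.00000000e+00,  0.00000000e+00,  0.00000000e+00,
         1.00000000e+00]])}
```

View pics/scene.png

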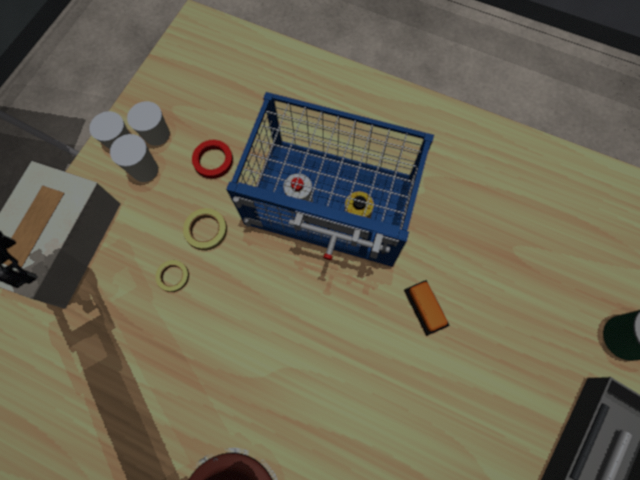

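View pics/top.png

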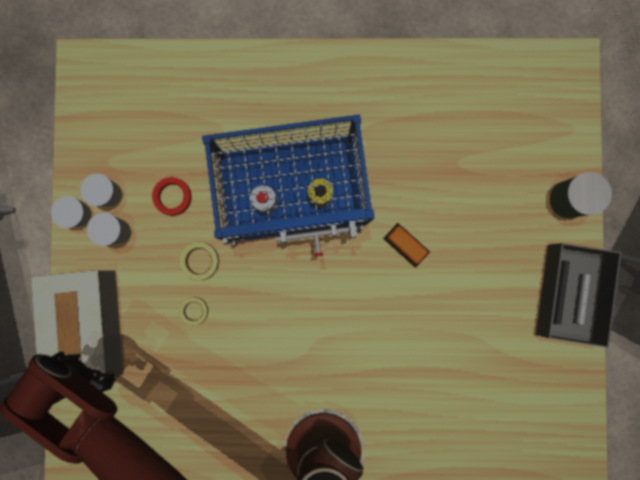

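The scene view shows the cage with the red button near (327,256). In the top view the button is near (319,254) and the cage's top corners are about (204,137), (358,117), (372,217) and (217,237).

```bash
python3 - <<'E'
from h import *
rs=[]
for n,(a,b) in {"scene":(327,256),"top":(319,254)}.items():
    im=cv2.imread(f"pics/{n}.png");K,E=cam(n);h=cv2.cvtColor(im,cv2.COLOR_BGR2HSV)
    m=(((h[...,0]<8)|(h[...,0]>172))&(h[...,1]>140)&(h[...,2]>70)).astype(np.uint8)
    m[:b-15]=0;m[b+15:]=0;m[:,:a-15]=0;m[:,a+15:]=0
    ys,xs=np.nonzero(m);print(n,len(xs),xs.mean(),ys.mean());rs.append(ray(K,E,xs.mean(),ys.mean()))
    print(onz(K,E,xs.mean(),ys.mean(),.195))
    if n=="top":
        mb=((h[...,0]>100)&(h[...,0]<130)&(h[...,1]>120)).astype(np.uint8);mb=cv2.morphologyEx(mb,cv2.MORPH_OPEN,np.ones((3,3)))
        l,c=max(((cv2.contourArea(c),i) for i,c in enumerate(cv2.findContours(mb,0,2)[0])));c=cv2.findContours(mb,0,2)[0][c]
        bx=cv2.boxPoints(cv2.minAreaRect(c));print(bx)
        P=np.array([onz(K,E,*p,.226) for p in bx]);print(P.round(4),np.linalg.norm(P-np.roll(P,1,0),axis=1))
        d=P-np.roll(P,1,0);print(np.degrees(np.arctan2(d[:,1],d[:,0])))
print(tri(rs))
E
```

```text
scene 34 327.29411764705884 256.02941176470586
[0.55305124 0.01684304 0.195     ]
top 19 318.0 254.0
[0.55220246 0.01796817 0.195     ]
[[201.68497  136.58981 ]
 [358.8915   115.101135]
 [372.9808   218.17526 ]
 [215.77426  239.66394 ]]
[[ 0.8434  0.311   0.226 ]
 [ 0.8986 -0.0818  0.226 ]
 [ 0.6408 -0.1174  0.226 ]
 [ 0.5852  0.2717  0.226 ]] [0.26114013 0.39666841 0.26023853 0.39306118]
[   8.63925468  -81.9971165  -172.15296514   98.13209997]
[0.55249698 0.01735126 0.19587308]
```

```bash
cat >> h.py <<'E'
def delta(o,P,yaw):  # P: target of TCP, yaw: world angle (deg) wanted of tool y
    M=R.from_rotvec(o["tool_rot"]).as_matrix();t=M.T@(np.array(P)-o["tool_pos"])
    y0=np.degrees(np.arctan2(M[1,1],M[0,1]));return t.round(4),round(-((yaw-y0+180)%360-180),1),M[:,2].round(3)
E
python3 - <<'E'
from h import *
print(delta(get_obs(),[.56,.02,.33],98.1))
E
```

```text
(array([-0.4935, -0.3592, -0.0743]), np.float64(-34.3), array([-0.001, -0.002, -1.   ]))
```

{"op": "move_arm", "data": {"deltas": [0.3,0,0,-0.05,0,0.3,-0.4935,-0.3592,-0.0743,-34.3,0.3,-0.4935,-0.3592,-0.0743,-34.3,0.3,-0.4935,-0.3592,-0.0743,-34.3,0.3,-0.4935,-0.3592,-0.0743,-34.3,0.3,-0.4935,-0.3592,-0.0743,-34.3,0.3,-0.4935,-0.3592,-0.0743,-34.3,0.3,-0.4935,-0.3592,-0.0743,-34.3,0.3,-0.4935,-0.3592,-0.0743,-34.3,0.3,-0.4935,-0.3592,-0.0743,-34.3]}}

```text
t: 1.1
tool_pos: [0.4809, 0.1693, 0.3229]
tool_rot: [0.221, -3.133, 0.002]
contact_force: [1.2, -0.1, 0.0]
opening: 0.0557
```

```bash
python3 - <<'E'
from h import *
o=get_obs();print(o["t"],o["tool_pos"],o["opening"],delta(o,[.56,.02,.33],98.1))
E
```

```text
1.1 [0.48093856 0.16933519 0.32286111] 0.05567935833933998 (array([-0.0573, -0.159 , -0.007 ]), np.float64(-0.0), array([-0.001, -0.001, -1.   ]))
```

{"op": "move_arm", "data": {"deltas": [0.3,-0.0573,-0.159,-0.007,0,0.3,-0.0573,-0.159,-0.007,0,0.3,-0.0573,-0.159,-0.007,0,0.3,-0.0573,-0.159,-0.007,0,0.3,-0.0573,-0.159,-0.007,0,0.3,-0.0573,-0.159,-0.007,0]}}

```text
t: 1.7
tool_pos: [0.5597, 0.0199, 0.3293]
tool_rot: [0.22, -3.131, 0.001]
contact_force: [-0.6, 0.1, -0.2]
opening: 0.0556
```

```bash
python3 - <<'E'
from h import *
o=get_obs();im=get_image("wrist");cv2.imwrite("pics/w1.png",im[:,:,::-1]);K,E=cam("wrist",o)
np.savez("w1.npz",K=K,E=E);print(o["t"],o["tool_pos"])
for P in([.5748,.0205,.195],[.5525,.0174,.195]):print(proj(K,E,P))
E
```

```text
1.7 [0.55974029 0.01991414 0.32928111]
[316.82396344 251.34008537]
[316.77278541 224.61680263]
```

View pics/w1.png

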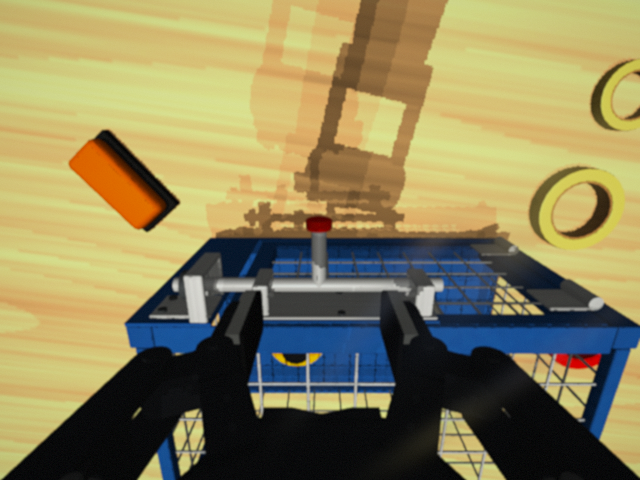

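The wrist view shows the button at (318,223), within 2 px of the prediction. The bolt lies level across the image, with the staples at x≈262 and 425 and the keeper near (200,285). I'll descend onto the stem.

```bash
python3 - <<'E'
from h import *
print(delta(get_obs(),[.5716,.0214,.199],98.1))
E
```

```text
(array([-0.0123, -0.0008,  0.1304]), np.float64(0.0), array([-0.002, -0.001, -1.   ]))
```

{"op": "move_arm", "data": {"deltas": [0.3,-0.012,0,0.03,0,0.3,-0.012,-0.001,0.06,0,0.3,-0.012,-0.001,0.09,0,0.3,-0.012,-0.001,0.115,0,0.3,-0.012,-0.001,0.13,0,0.3,-0.012,-0.001,0.13,0,0.3,-0.012,-0.001,0.13,0]}}

```text
t: 2.45
tool_pos: [0.5716, 0.0218, 0.2004]
tool_rot: [0.223, -3.132, 0.001]
contact_force: [-0.3, 0.2, 0.2]
opening: 0.055
```

```bash
python3 - <<'E'
from h import *
o=get_obs();im=get_image("wrist");cv2.imwrite("pics/w2.png",im[:,:,::-1]);print(o["t"],o["tool_pos"],o["contact_force"])
E
```

```text
2.45 [0.57156456 0.02178376 0.200396  ] [-0.33329595  0.20086448  0.17224285]
```

View pics/w2.png

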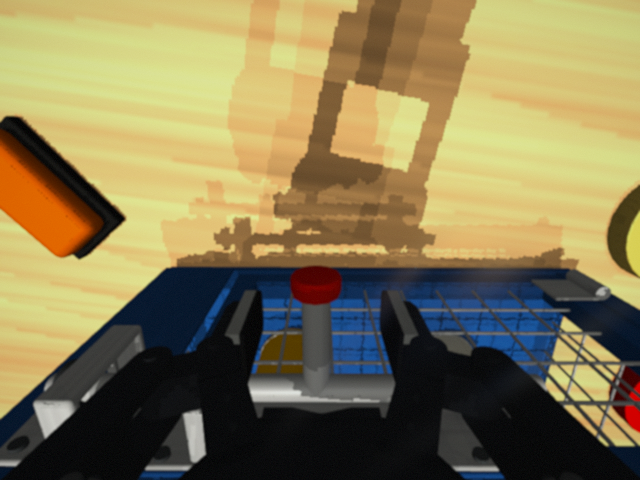

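The stem is between the fingers, with the button at (316,285), about 1 mm off centre. Closing now.

{"op": "move_arm", "data": {"deltas": [-1,0,0,0,0,-1,0,0,0,0,-1,0,0,0,0,-1,0,0,0,0,-1,0,0,0,0,-1,0,0,0,0], "force": 60}}

```text
t: 3.1
tool_pos: [0.5728, 0.0213, 0.2026]
tool_rot: [-0.223, 3.131, -0.003]
contact_force: [-1.1, -0.3, 6.6]
opening: 0.0102
```

{"op": "move_arm", "data": {"deltas": [-1,0,0,-0.003,0,-1,0,0,-0.006,0,-1,0,0,-0.009,0,-1,0,0,-0.009,0,-1,0,0,-0.009,0,-1,0,0,-0.009,0]}}

```text
t: 3.7
tool_pos: [0.5726, 0.0213, 0.2113]
tool_rot: [-0.223, 3.132, -0.003]
contact_force: [1.9, -0.8, -3.1]
opening: 0.0098
```

```bash
python3 - <<'E'
from h import *
o=get_obs();im=get_image("wrist");cv2.imwrite("pics/w3.png",im[:,:,::-1]);print(o["t"],o["tool_pos"],o["contact_force"],o["opening"])
E
```

```text
3.7 [0.57258989 0.0213312  0.21128879] [ 1.92416858 -0.79044409 -3.06863924] 0.009834801121999583
```

View pics/w3.png

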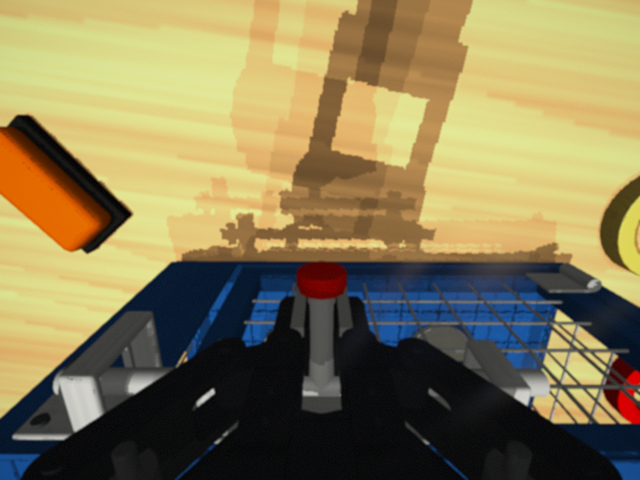

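The grip held: the button moved with the tool and the wrist reads −3 N, the bolt's weight. Drawing now, with 2 mm more lift first.

{"op": "move_arm", "data": {"deltas": [-1,0,0,-0.002,0,-1,0,0.005,-0.002,0,-1,0,0.012,-0.002,0,-1,0,0.02,-0.002,0,-1,0,0.028,-0.002,0,-1,0,0.036,-0.002,0,-1,0,0.042,-0.002,0,-1,0,0.047,-0.002,0,-1,0,0.047,-0.002,0,-1,0,0.047,-0.002,0]}}

```text
t: 4.75
tool_pos: [0.5661, 0.0672, 0.2133]
tool_rot: [-0.223, 3.132, -0.007]
contact_force: [3.8, -3.7, -2.8]
opening: 0.0096
```

```bash
python3 - <<'E'
from h import *
o=get_obs();im=get_image("wrist");cv2.imwrite("pics/w4.png",im[:,:,::-1]);print(o["t"],o["tool_pos"],o["contact_force"],o["opening"])
E
```

```text
4.75 [0.56608897 0.0671904  0.21325133] [ 3.84472861 -3.67182324 -2.78320545] 0.00964735384414449
```

View pics/w4.png

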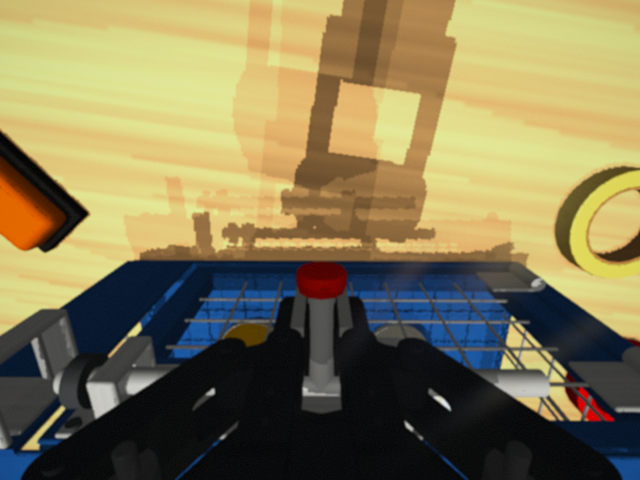

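{"op": "move_arm", "data": {"deltas": [-1,0,0.002,0,0,-1,0,0.003,0,0,-1,0,0.003,0,0]}}

```text
t: 5.1
tool_pos: [0.5658, 0.0674, 0.2132]
tool_rot: [-0.221, 3.132, -0.017]
contact_force: [3.0, -11.3, -3.4]
opening: 0.0103
```

```bash
python3 - <<'E'
from h import *
d=np.load("w1.npz");K,E=d["K"],d["E"]
a=np.radians(8.1);X=np.array([np.cos(a),np.sin(a)]);Y=np.array([-X[1],X[0]])
for u,v,z in((600,303,.2),(613,322,.226),(130,322,.226),(515,250,.1),(180,285,.195)):
    P=onz(K,E,u,v,z);q=P[:2]-[.742,.096];print(u,v,P.round(4),"cage",q@X,q@Y)
o=get_obs();p=o["tool_pos"];q=p[:2]-[.742,.096];print(o["t"],p,q@X,q@Y,o["contact_force"])
E
python3 -c "
import cv2;im=cv2.imread('pics/w1.png')[220:360,440:640];cv2.imwrite('pics/w1c.png',cv2.resize(im,None,fx=4,fy=4,interpolation=2))"
```

```text
600 303 [0.5855 0.2609 0.2   ] cage -0.1317588502040367 0.18526872385600712
613 322 [0.5884 0.2509 0.226 ] cage -0.13025717645498094 0.17495196372514027
130 322 [ 0.6402 -0.1142  0.226 ] cage -0.13038675641594838 -0.19376399944160194
515 250 [0.5786 0.2421 0.1   ] cage -0.1411391241485805 0.16770469729734352
180 285 [ 0.6208 -0.0889  0.195 ] cage -0.1460712769834342 -0.16593282263632084
5.1 [0.5657699  0.06741101 0.21324705] -0.17850019191017966 -0.003472738272768191 [  2.99170326 -11.29042856  -3.44752943]
```

View pics/w1c.png

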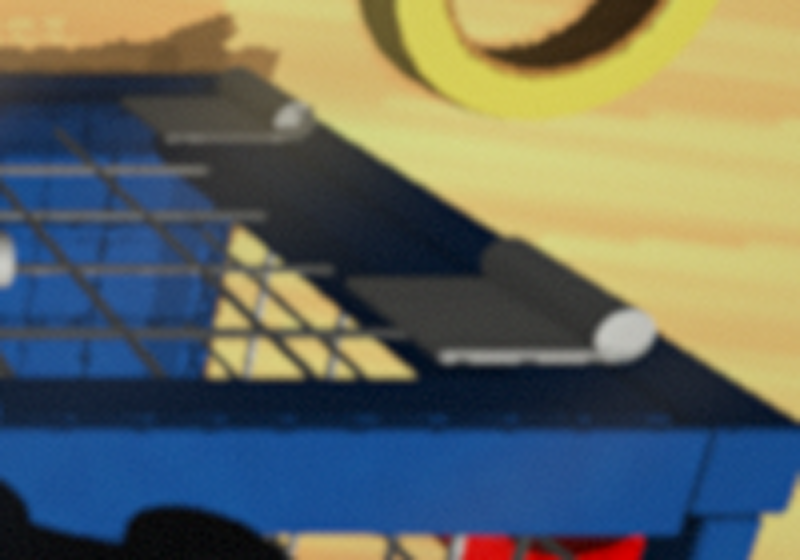

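```bash
python3 - <<'E'
from h import *
o=get_obs();H=np.array([.583,.261]);p=o["tool_pos"];M=R.from_rotvec(o["tool_rot"]).as_matrix()
for t in np.linspace(.05,.4,8):
    c,s=np.cos(-t),np.sin(-t);q=H+np.array([[c,-s],[s,c]])@(p[:2]-H);print(round(t,2),(M.T@np.r_[q-p[:2],0]).round(4),round(np.degrees(t),1))
E
```

```text
0.05 [ 0.0094  0.0024 -0.    ] 2.9
0.1 [ 0.0187  0.0054 -0.0001] 5.7
0.15 [ 0.0278  0.0087 -0.0001] 8.6
0.2 [ 0.0367  0.0126 -0.0002] 11.5
0.25 [ 0.0454  0.0168 -0.0002] 14.3
0.3 [ 0.054   0.0215 -0.0003] 17.2
0.35 [ 0.0622  0.0266 -0.0003] 20.1
0.4 [ 0.0702  0.0322 -0.0004] 22.9
```

{"op": "move_arm", "data": {"deltas": [-1,0.009,0.002,0,2.9,-1,0.019,0.005,0,5.7,-1,0.028,0.009,0,8.6,-1,0.037,0.013,0,11.5,-1,0.045,0.017,0,14.3,-1,0.054,0.0215,0,17.2,-1,0.062,0.0265,0,20.1,-1,0.0655,0.029,0,21.2,-1,0.0655,0.029,0,21.2,-1,0.0655,0.029,0,21.2]}}

```text
t: 6.1
tool_pos: [0.4976, 0.0873, 0.2134]
tool_rot: [0.358, 3.115, -0.015]
contact_force: [5.3, 0.6, -3.6]
opening: 0.0096
```

```bash
python3 - <<'E'
from h import *
o=get_obs();p=o["tool_pos"];H=np.array([.583,.261]);print(o["t"],p,o["contact_force"],o["opening"],o["dq"].round(4),delta(o,p,98.1)[1])
v=p[:2]-H;v0=np.array([.5658,.0674])-H;print("tool angle about hinge",np.arctan2(v0[1],v0[0])-np.arctan2(v[1],v[0]),np.linalg.norm(v),np.linalg.norm(v0))
a=get_image("wrist");b=get_image("scene")
cv2.imwrite("pics/w5.png",np.vstack([a[:,:,::-1],b[:,:,::-1]]).copy()[:, :]) if 0 else cv2.imwrite("pics/w5.png",cv2.resize(np.hstack([a[200:480,:400,::-1],cv2.resize(b[80:340,150:450,::-1],(323,280))]),None,fx=1.1,fy=1.1))
cv2.imwrite("pics/s5.png",b[:,:,::-1]);cv2.imwrite("pics/t5.png",get_image("top")[:,:,::-1])
E
```

```text
6.1 [0.4976125  0.08734358 0.21343033] [ 5.26649389  0.63012162 -3.6163808 ] 0.009612601627977162 [-0.0006  0.0031 -0.0037  0.003   0.0008 -0.0008] -21.2
tool angle about hinge 0.36837822645201435 0.19351376129178233 0.19436254783265217
```

View pics/w5.png

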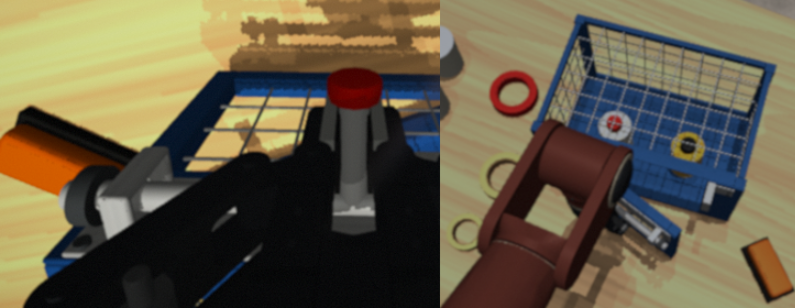

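The gate is open, with the collar against its staple, so the bolt is drawn. The tins, tape and sander look untouched. I'll let it settle, then hand in.

{"op": "move_arm", "data": {"deltas": [-1,0,0,0,0,-1,0,0,0,0,-1,0,0,0,0,-1,0,0,0,0,-1,0,0,0,0]}}

```text
t: 6.75
tool_pos: [0.4982, 0.0871, 0.2137]
tool_rot: [0.358, 3.114, -0.015]
contact_force: [5.2, -0.8, -3.0]
opening: 0.01
```

```bash
python3 - <<'E'
from h import *
o=get_obs();print(o["t"],o["tool_pos"],o["contact_force"],abs(o["dq"]).max());print(order.finish_job())
E
```

```text
6.75 [0.49816611 0.08710589 0.21365484] [ 5.15551317 -0.82591686 -2.97807005] 0.0021382734540070034
the job is handed in; nothing more can be done
None
```

I lifted the bolt about 11 mm by its handle, the first 9 mm or so before drawing it. I then drew it back to its stop, swung the gate open and handed the job in at 6.75 s still holding the handle. No verdict is reported, so success is not confirmed.

- **Bolt:** I drew it about 47 mm, and it met its stop with about 11 N at the wrist. After the swing the picture still showed the collar against its staple, so it stayed drawn.
- **Gate:** It stands about 0.37 rad open, or about 11 cm at the free edge. I worked that out from the tool's position and my estimate of the hinge line, since the gate angle can't be read directly.
- **Hold:** The arm is at rest (joint speeds at most about 0.002 rad/s). The wrist reads about 5 N from the gate's spring and 3 N from the bolt's weight.
- **Surroundings:** The tins, tape roll and sanding block looked untouched in the last pictures; I judged that by eye. No reading I took disagreed with the others.

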